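Gauge the plate gap with a taper blade

TASK

Pick up the black-handled taper gauge by its handle and, with its blade, lever the yellow dust flap of the plate stand up until it tips up well past level; it stays there by itself. Then slide the blade straight in between the two steel plates, lying flat on the lower plate, until it drags snugly against both plates, without forcing the upper plate up by more than two millimetres. Finish holding the gauge still at that depth, do not let go; keep the hand itself off the stand and leave the other things on the bench alone.

Things in the scene. Friction and masses are not known exactly. Their poses are not given: they have to be found in the camera images.
- gauge: Taper gauge, 190 mm long, 0.12 kg, lying on the bench on its handle. Origin: centre of the handle's underside; +x to the blade tip, z up. Black handle 80 (x) x 18 (y) x 28 mm (z). Steel blade 16 mm wide from x = 40 to 150 mm; underside flat at z = 12 mm; top face slopes: 2 mm thick at the tip, 0.08 mm more per mm towards the handle.
- gauge_tip (a point): Tip of the gauge's blade, mid width, on its flat underside (x = 150, z = 12 mm in the gauge's frame); same axes as the gauge.
- stand: Plate stand, fixed: dark base 150 (x) x 90 (y) x 12 mm, grey column behind, grey head 70 mm wide overhanging to the front, 122 mm high. Origin: centre of the base's underside; -x is the front, the blade goes in along +x; z up. The mouth between the plates (front edge of the upper plate) is at x = -30 mm, y = 0; the column's front face at x = 53 mm.
- lower_plate: Lower steel plate, fixed, 60 mm wide (y), 10 mm thick, on a brass height screw set differently each time. Origin: on its top face below the mouth, 58 to 60 mm above the bench; axes as the stand. The top face runs from 30 mm in front of the origin (a sill before the mouth) to 75 mm behind it.
- upper_plate: Upper steel plate, 60 mm wide, 75 mm deep, sprung: it lifts from about 6 N, then 5 N per mm. Origin: on its underside at the mouth, at rest 64 mm above the bench: the gap (its height minus the lower plate's) is 4 to 6 mm, and a blade lying on the lower plate touches it when 25 to 50 mm in. Front edge with a 45 degree lead-in of 4 mm.
- flap (a joint): Opening angle of the yellow flap, 54 mm wide, 44 long, 3 thick, before the mouth: 0 = shut, sloping forward and down; 0.525 = level; 1.7 = stop, tipped up and back. Hinge along the stand's y at its x = -41, z = 88 mm. Stiff hinge (0.01 N m): stays where left; the blade lifts it with 1 N. Shut, it leaves 4 to 6 mm above the lower plate, too little for the blade's thick part.
- flap_edge (a point): Free front edge of the flap, underside, mid width (stand x = -80, z = 65 mm with the flap shut: 20 mm in front of the lower plate's sill, so a blade can come under it from the front, even from a little lower).
- loupe: Black cup-shaped loupe, 38 mm across and 37 mm high; bystander. Origin: centre of its underside.
- red_sample: Red round sample mount, 30 mm across and 18 mm high; bystander. Origin: centre of its underside.
- paste_tin: Round blue tin, 55 mm across and 22 mm high; bystander. Origin: centre of its underside.
There are look-alikes about, which are no part of the job. Leave any red or turquoise look-alike of the lower_plate alone.

How it is judged:
On the way:
1. the flap has been levered up past level by 13 degrees or more (value of joint flap above 0.75 rad), for 0.2 s.
At the end, for the whole second after the job is handed in: Flap 10 degrees or more above level; the blade, held still in the fingers, is between the plates 18 mm deep or more, within 18 mm of the middle and 5 degrees of straight, presses over 1.5 N on the upper and 0.5 N on the lower plate; the upper plate is lifted at most 2.2 mm (value of joint flap above 0.7 rad and contact force between gauge and upper_plate above 1.5 N and contact force between gauge and lower_plate above 0.5 N and z of upper_plate in the frame of stand below 0.0662 m and x of gauge_tip in the frame of stand above -0.012 m and y of gauge_tip in the frame of stand between -0.018 and 0.018 m and angle between the x axis of gauge and the x axis of stand, either way round below 0.09 rad and angle between gauge's own z axis and vertical below 0.12 rad and linear speed of gauge below 0.01 m/s and contact force between the fingers and gauge above 2 N); the arm keeps its last pose, push and grip.
It fails at once if the hand or arm touches the stand, its flap or its plates (contact force between any of the fingers, the arm and stand above 2 N or contact force between any of the fingers, the arm and lower_plate above 2 N).
It fails at once if the upper plate is forced up by more than 4 mm (z of upper_plate in the frame of stand above 0.068 m).
It fails at once if the gauge is pressed on the lower plate with more than 50 N (contact force between gauge and lower_plate above 50 N).
It fails at once if a bystander is moved by more than 30 mm (distance of any of loupe, red_sample, paste_tin from where it was at the start of the episode above 0.03 m).
It also fails if it takes over 51 s, if anything falls off the work surface, if the arm or the gripper's body presses on something with over 40 N, if the wrist force passes 120 N, or if a joint passes its speed limit or range.

ROBOT

A 6-joint arm with a two-finger parallel gripper is mounted at the origin on a cart in front of the work surface, level with it; the furniture and walls round the work are solid. World frame = base frame: x ahead of the robot, y to its left, z up, the work surface at z = 0. Lengths are in m, angles in rad, forces in N, time in s.
With the tool pointing down it reaches from about 0.425 to 0.95 m from the base axis. Payload 3.5 kg.
Tool frame: the origin (TCP) lies on the centre line of the jaws, within the pads' length; the fingertips stand 11 mm ahead of it and the grasp point (between the pads) lies 8 mm behind it; x points along the fingers, y is the direction in which the jaws open and shut, and the axes are right-handed (so a half turn about x gives the same grasp; the last joint's range is limited). The gripper opens to 85 mm and grips with 20 to 120 N. Pads are 22 mm wide; open, the fingers measure 114 mm over their backs; the gripper's body (76 mm by 85 mm) begins 54 mm behind the grasp point. The pads swing forward as they close: fully open they stand 13 mm farther back than shut.
Start: joints at [1.063, 0.286, 1.577, -0, 1.279, -0.15], TCP at [0.236, 0.632, 0.242] pointing down, gripper open.
Joint ranges: [-2.77, 2.77], [-0.9, 2.22], [0.21, 2.48], [-1.53, 4.67], [0.24, 2.81], [-2.84, 2.84]. Speed limits (rad/s): [2.79, 2.79, 3.14, 3.14, 3.14, 3.14].

INTERFACE

Orientations are given as a unit quaternion [x, y, z, w].
In Python, from plant import ctrl gives the robot as it stands. The module is installed in compiled form; this text tells all that it offers.
- The arm moves only by the tool drive_tool, never from a script. Its argument "series" is a list of rows, each a list of 2 entries, a list of its own where there are three numbers: the shift along the tool's x, y, z in units of 50 mm (1.0 is 50 mm), then the turn, a rotation vector about the tool's x, y, z in degrees. A call has 1 to 5 rows; each row shifts and turns the pose as measured when the row begins, along the tool's axes as they then stand; what a row does not reach is not made up. A row lasts 1/10 s, in which the tool goes at most 50 mm and 8.59 degrees, less where a joint would pass 70% of its speed; a pose out of reach is approached as far as the arm can. A call is refused whole if a number of a shift passes 1 or a number of a turn 8.59, either way. A call with a gripper value outside its range is refused whole. "grip" is the gripper's target within -1 to 1 (fully open at 1, half-way at 0, shut at -1), set as the call begins (left out, the last holds). The fingers move at their own pace and stop on an object; "newtons" is the grip in N (left out, the last holds). Time passes only in rows, so rows that do not move let the fingers close. It gives the time, the measured TCP pose, the force and the opening at its end, in the units of the state.
- ctrl.get_state(): the state, without advancing time (a new reading comes with each control period).
- ctrl.read_camera(name): name is "side" or "top"; returns a dict with "img" (384x512x3 uint8, red, green, blue), "camera_matrix" (3x3 intrinsics, pixels), "R" (3x3) and "t" (3): a world point X has camera coordinates R X + t. Camera axes: x right, y down, z forward; pixel columns grow to the right and rows downward; lengths in m; the calibration is good to about 2 mm. A picture is of the moment at which its call begins. There is no depth.
- ctrl.sign_off(): hands the job in, once; it reports no verdict.
The state is a dict: "time": time; "qpos": joint angles; "dq": joint speeds; "joint_efforts": joint torques, N m; "eef_pos": TCP position; "tcp_rot": TCP orientation; "contact_force": force on the tool from outside, world axes, zero at the start; "wrist_torque": the same for the moment, N m; "opening": opening from 0.0 (shut) to 1.0 (fully open).
Only numpy, scipy, OpenCV 4.12 (cv2) and the standard library are available. Lean on these libraries where they do the work, as an engineer would, in place of code of your own. Each camera call takes 0.05 s, during which the arm holds its last target.

## Working session

There is one attempt and no reset: what is moved stays moved. The work goes in short steps, Python scripts to look and compute and a tool call to move; the robot and the scene stay as the last step left them, time stands still between calls to the robot, and variables do not carry over. Pictures are saved under pics/ and viewed, and the job is handed in when it is done.

Besides the shell and the picture viewer there is one more tool, called as name([rows], argument=value, ...), one row to a line, values as JSON. drive_tool: Moves the arm, as the interface text tells. Its arguments: {"type":"object","properties":{"series":{"type":"array"},"grip":{"type":"number"},"newtons":{"type":"number"}},"required":["series"]}

```bash
mkdir -p pics
cat > h.py <<'E'
import numpy as np, cv2
from plant import ctrl
from scipy.spatial.transform import Rotation as Rn
def shot(n,save=None):
    c=ctrl.read_camera(n); 
    if save: cv2.imwrite('pics/'+save+'.png',c['img'][:,:,::-1])
    return c
def ray(c,uv):
    K=np.array(c['camera_matrix']);R=np.array(c['R']);t=np.array(c['t'])
    d=R.T@np.linalg.inv(K)@np.array([uv[0],uv[1],1.]); o=-R.T@t
    return o,d/np.linalg.norm(d)
def onz(c,uv,z):
    o,d=ray(c,uv); return o+d*(z-o[2])/d[2]
def proj(c,X):
    p=np.array(c['camera_matrix'])@(np.array(c['R'])@np.array(X)+np.array(c['t'])); return p[:2]/p[2]
def tri(c1,u1,c2,u2):
    o1,d1=ray(c1,u1);o2,d2=ray(c2,u2)
    s=np.linalg.lstsq(np.c_[d1,-d2],o2-o1,rcond=None)[0]
    a=o1+d1*s[0];b=o2+d2*s[1]; return (a+b)/2,np.linalg.norm(a-b)
E
python3 - <<'E'
from h import *
np.set_printoptions(precision=4,suppress=True)
for n in('side','top'):
    c=shot(n,n+'0'); print(n,-np.array(c['R']).T@c['t'],np.array(c['R'])[2],c['camera_matrix'][0][0])
    cv2.imwrite('pics/%s0b.png'%n,cv2.resize(c['img'][:,:,::-1],(800,600),interpolation=cv2.INTER_CUBIC))
s=ctrl.get_state()
for k in s: print(k,s[k])
E
```

```text
side [ 0.5272 -0.8365  0.5537] [ 0.0218  0.853  -0.5215] 396.2176986539063
top [ 0.4867 -0.0587  1.0375] [ 0.0594 -0.0119 -0.9982] 349.34320935984334
time 0.1
qpos [ 1.063   0.2871  1.578   0.      1.2786 -0.15  ]
dq [ 0.0013 -0.0004 -0.0027 -0.0009  0.0001  0.0002]
joint_efforts [  0.0003 -40.7296 -29.3699  -0.0001   0.0034  -0.    ]
eef_pos [0.2361 0.6318 0.2411]
tcp_rot [ 0.1251  0.6961 -0.1265  0.6956]
contact_force [ 0.4171 -0.0548  0.2463]
wrist_torque [-0.0139 -0.0152 -0.01  ]
opening 0.9955499835527529
```

View pics/side0b.png

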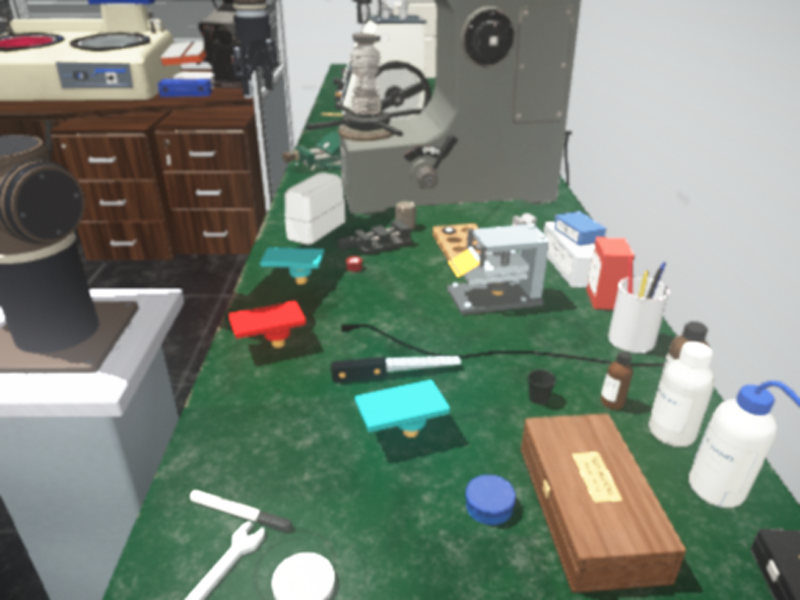

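View pics/top0b.png

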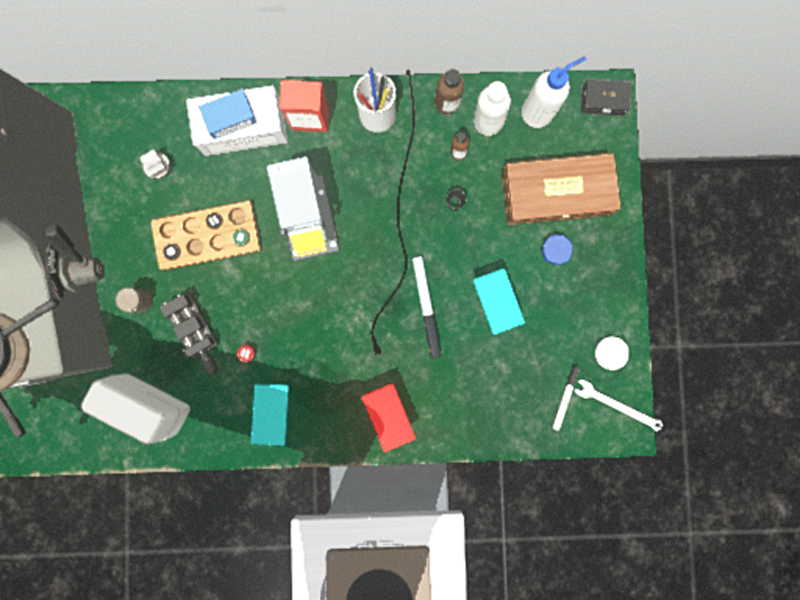

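Run:
```python
from h import *
t=cv2.imread('pics/top0.png');s=cv2.imread('pics/side0.png')
def crop(im,x0,x1,y0,y1,k,n): cv2.imwrite('pics/'+n,cv2.resize(im[y0:y1,x0:x1],None,fx=k,fy=k,interpolation=cv2.INTER_CUBIC))
crop(t,160,230,92,172,7,'ct_stand.png')
crop(s,275,360,135,205,9,'cs_stand.png')
crop(t,230,380,150,280,5,'ct_gauge.png')
crop(s,110,310,200,350,4,'cs_gauge.png')
```

```text
(no output)
```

View pics/ct_stand.png

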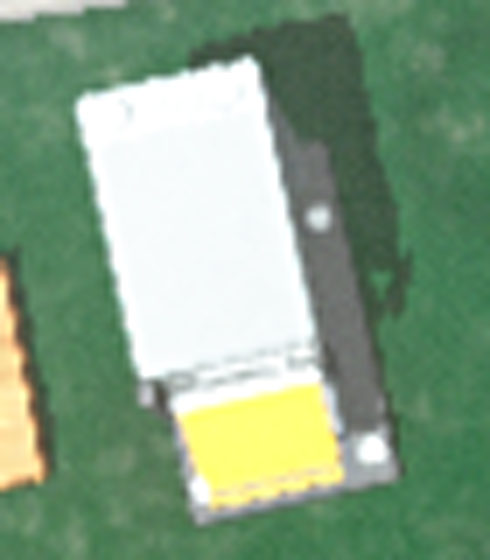

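View pics/cs_stand.png

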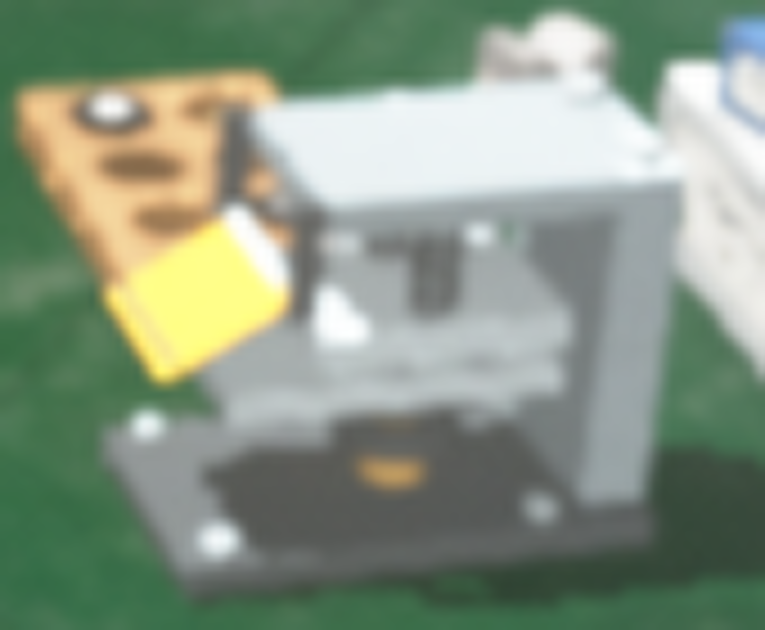

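View pics/ct_gauge.png

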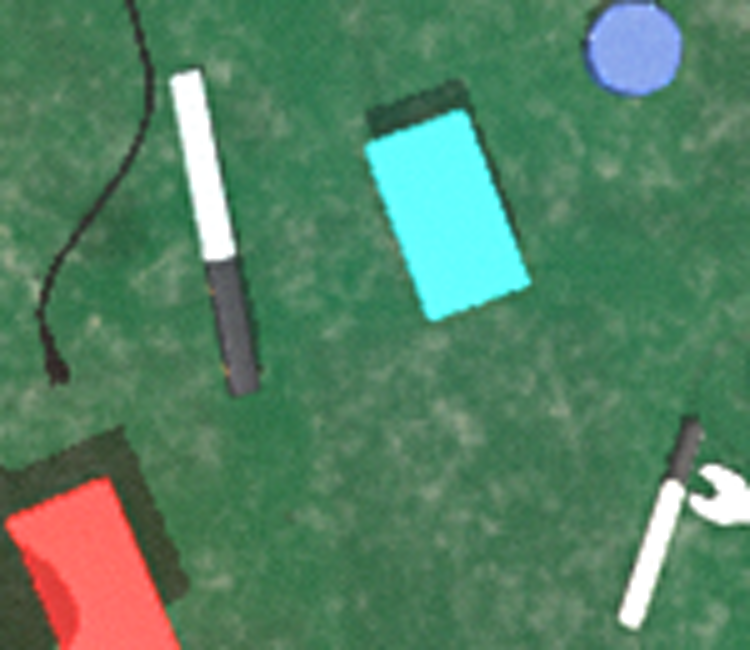

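View pics/cs_gauge.png

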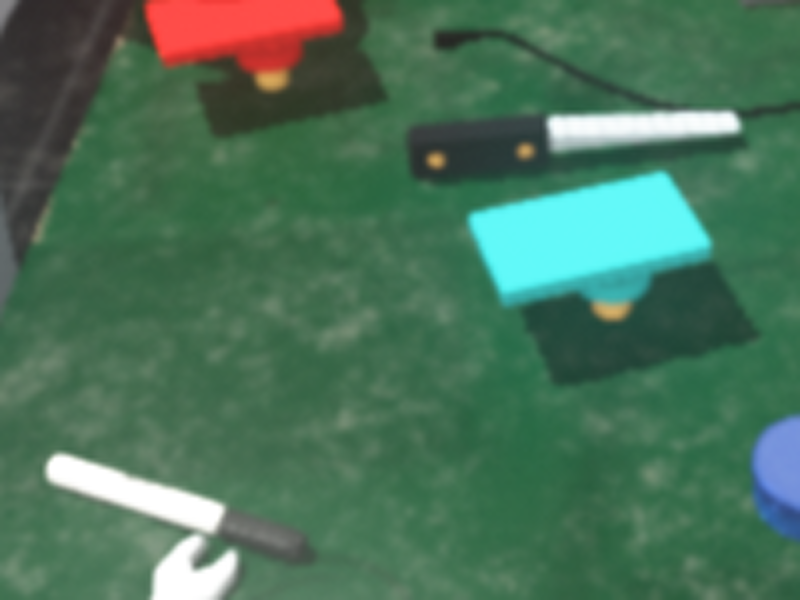

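Run:
```python
from h import *
np.set_printoptions(precision=4,suppress=True)
t=shot('top');s=shot('side')
im=t['img']; 
hsv=cv2.cvtColor(im,cv2.COLOR_RGB2HSV)
# gauge
def comp(mask,x0,x1,y0,y1):
    m=np.zeros_like(mask,dtype=np.uint8); m[y0:y1,x0:x1]=mask[y0:y1,x0:x1]
    n,l,st,ce=cv2.connectedComponentsWithStats(m); i=1+np.argmax(st[1:,4]); return (l==i),st[i],ce[i]
bl,st,ce=comp((hsv[...,1]<60)&(hsv[...,2]>150),255,285,155,210); print('blade',st,ce)
hd,st2,ce2=comp((hsv[...,2]<90)&(hsv[...,1]<90),265,285,198,235); print('handle',st2,ce2)
for m,z in((bl,.018),(hd,.028)):
    p=np.argwhere(m)[:,::-1].astype(float)
    r=cv2.minAreaRect(p.astype(np.float32)); b=cv2.boxPoints(r); print(r)
    W=np.array([onz(t,q,z)[:2] for q in p]); c=W.mean(0); u,S,v=np.linalg.svd(W-c,full_matrices=False)
    print(' world c',c,'dir deg',np.degrees(np.arctan2(v[0,1],v[0,0])), 'len', np.ptp((W-c)@v[0]),np.ptp((W-c)@v[1]))
# flap
fl,st,ce=comp((hsv[...,0]>20)&(hsv[...,0]<35)&(hsv[...,1]>120),180,215,140,170); print('flap',st,ce)
p=np.argwhere(fl)[:,::-1].astype(np.float32); b=cv2.boxPoints(cv2.minAreaRect(p)); print(b)
# head
hdm,st,ce=comp((hsv[...,1]<40)&(hsv[...,2]>200),165,210,95,150); 
b=cv2.boxPoints(cv2.minAreaRect(np.argwhere(hdm)[:,::-1].astype(np.float32))); print('head',b)
W=np.array([onz(t,q,.122)[:2] for q in b]); print(W, [np.linalg.norm(W[i]-W[i-1]) for i in range(4)], np.degrees(np.arctan2(*(W[1]-W[0])[::-1])),np.degrees(np.arctan2(*(W[2]-W[1])[::-1])))
# base crop corners guess
for n,q in(('baseFR',(160+398/7,92+474/7)),('baseFL',(160+197/7,92+521/7)),('baseBR',(160+325/7,92+142/7))):
    print(n,onz(t,np.array(q)-.5,.012))
```

```text
blade [264 164  13  38 250] [269.968 182.856]
handle [274 201   6  11  19] [276.6842 205.5263]
((269.9794616699219, 182.68902587890625), (37.83815383911133, 6.628049373626709), 79.50852966308594)
 world c [ 0.5743 -0.0968] dir deg -171.16144057678343 len 0.11117087529559277 0.019406310273406238
((276.26922607421875, 206.34619140625), (10.198039054870605, 3.530090570449829), 78.69007110595703)
 world c [ 0.5071 -0.1137] dir deg -161.8507957383721 len 0.02909743167733228 0.011130518328241142
flap [187 147  21  14 202] [196.8564 154.0198]
[[186.0588 151.2353]
 [205.1177 146.4706]
 [207.7059 156.8235]
 [188.647  161.5882]]
head [[170.1621 105.3344]
 [195.903   99.4508]
 [207.2172 148.9504]
 [181.4763 154.834 ]]
[[0.7798 0.1658]
 [0.7939 0.0973]
 [0.66   0.07  ]
 [0.6463 0.138 ]] [np.float64(0.13637170534503695), np.float64(0.07000459536406319), np.float64(0.13661177744344824), np.float64(0.06943157834260281)] -78.39124861959131 -168.47720106008367
baseFR [0.6495 0.0591 0.012 ]
baseFL [0.6319 0.1441 0.012 ]
baseBR [0.7926 0.0869 0.012 ]
```

Run:
```python
from h import *
np.set_printoptions(precision=4,suppress=True)
t=shot('top');s=shot('side')
a=np.radians(11.5);O=np.array([.7142,.1166,0]);R=np.array([[np.cos(a),-np.sin(a),0],[np.sin(a),np.cos(a),0],[0,0,1]])
pts=[(-75,-45,12),(-75,45,12),(75,-45,12),(75,-35,122),(75,35,122),(-80,-27,65),(-80,27,65),(-41,-27,90),(-41,27,90),(-30,-30,64),(-60,-30,59),(-60,30,59),(45,-30,59)]
g=np.radians(8.84)
def gp(tip,x,y,z): return tip
out=[]
for c,n,x0,x1,y0,y1,k in((t,'top',160,230,92,172,7),(s,'side',275,360,135,205,9)):
    im=cv2.resize(c['img'][y0:y1,x0:x1,::-1],None,fx=k,fy=k,interpolation=cv2.INTER_CUBIC)
    for p in pts:
        u=proj(c,O+R@(np.array(p)/1000)); q=((u-[x0,y0]+.5)*k).astype(int); cv2.circle(im,tuple(int(v) for v in q),4,(0,0,255),1)
    cv2.imwrite('pics/o_%s.png'%n,im)
# gauge overlay: candidate from blade
ax=np.array([np.cos(g),np.sin(g),0]);ay=np.array([-np.sin(g),np.cos(g),0])
# blade pixel mean at x=95, z~.016 
c0=np.array([.5743,-.0968,0]); G=c0-.095*ax
print('G',G)
for c,n,x0,x1,y0,y1,k in((t,'top',240,300,155,240,6),(s,'side',205,305,215,255,7)):
    im=cv2.resize(c['img'][y0:y1,x0:x1,::-1],None,fx=k,fy=k,interpolation=cv2.INTER_CUBIC)
    for p in[(-40,9,28),(-40,-9,28),(40,9,28),(40,-9,28),(150,8,14),(150,-8,14),(-40,-9,0),(40,-9,0),(0,0,28)]:
        p=np.array(p)/1000
        u=proj(c,G+ax*p[0]+ay*p[1]+[0,0,p[2]]); q=((u-[x0,y0]+.5)*k).astype(int); cv2.circle(im,tuple(int(v) for v in q),4,(0,0,255),1)
    cv2.imwrite('pics/g_%s.png'%n,im)
a=cv2.imread('pics/g_top.png');b=cv2.imread('pics/g_side.png');print(a.shape,b.shape)
```

```text
G [ 0.4804 -0.1114  0.    ]
(510, 360, 3) (280, 700, 3)
```

View pics/o_top.png

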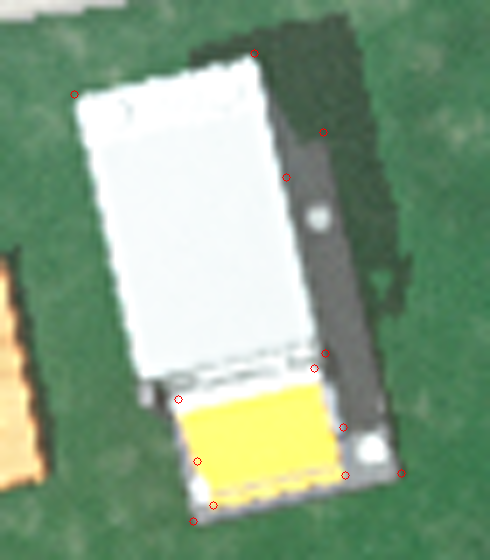

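View pics/o_side.png

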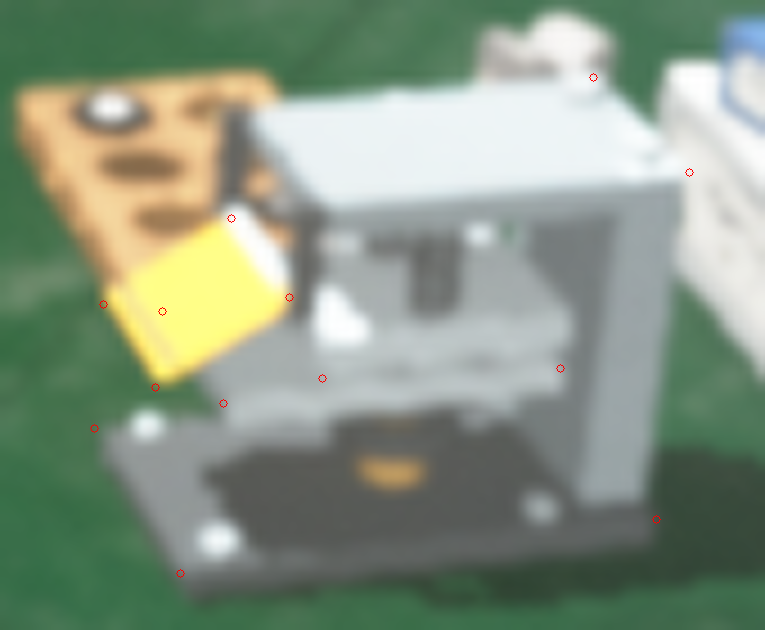

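View pics/g_top.png

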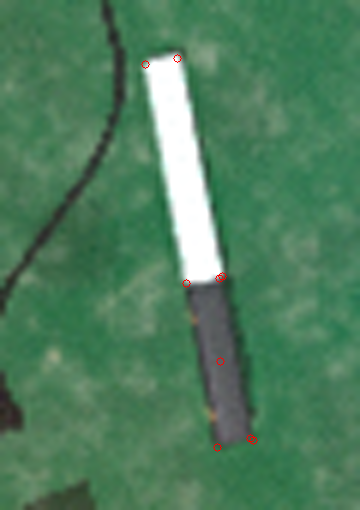

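View pics/g_side.png

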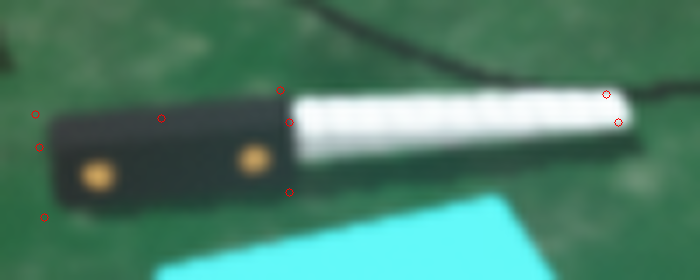

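```bash
cat >> h.py <<'E'
np.set_printoptions(precision=4,suppress=True)
def pose():
    s=ctrl.get_state(); return np.array(s['eef_pos']),Rn.from_quat(s['tcp_rot']),s
def down(yaw,flip=1):
    y=flip*np.array([-np.sin(yaw),np.cos(yaw),0]);x=np.array([0,0,-1.]); return Rn.from_matrix(np.c_[x,y,np.cross(x,y)])
def plan(P,Rt=None):
    p,R,s=pose(); print('t',s['time'],'p',p,'F',np.array(s['contact_force']),'op',s['opening'],'q',np.array(s['qpos']))
    print('tool axes world x,y,z:',R.as_matrix().T.round(3).tolist())
    d=R.inv().apply(np.array(P)-p)/.05
    print('shift units',d,'rows',np.linalg.norm(d))
    if Rt is not None:
        r=np.degrees((R.inv()*Rt).as_rotvec()); print('turn deg',r,np.linalg.norm(r)/8.59)
E
python3 - <<'E'
from h import *
g=np.radians(8.84)
for f in(1,-1): plan([.46,.30,.22],down(g,f))
plan([.481,-.111,.15])
E
```

```text
t 0.3 p [0.2362 0.6321 0.2418] F [-0.2129 -0.4147 -0.6295] op 0.9956976004776776 q [ 1.063   0.2867  1.5772  0.      1.2786 -0.15  ]
tool axes world x,y,z: [[-0.0, -0.001, -1.0], [0.35, 0.937, -0.001], [0.937, -0.35, -0.0]]
shift units [ 0.4392 -4.6532  6.5176] rows 8.020244482665884
turn deg [-29.3396  -0.02     0.0463] 3.415563157715486
t 0.3 p [0.2362 0.6321 0.2418] F [-0.2129 -0.4147 -0.6295] op 0.9956976004776776 q [ 1.063   0.2867  1.5772  0.      1.2786 -0.15  ]
tool axes world x,y,z: [[-0.0, -0.001, -1.0], [0.35, 0.937, -0.001], [0.937, -0.35, -0.0]]
shift units [ 0.4392 -4.6532  6.5176] rows 8.020244482665884
turn deg [150.6603   0.0622   0.0269] 17.539040365514886
t 0.3 p [0.2362 0.6321 0.2418] F [-0.2129 -0.4147 -0.6295] op 0.9956976004776776 q [ 1.063   0.2867  1.5772  0.      1.2786 -0.15  ]
tool axes world x,y,z: [[-0.0, -0.001, -1.0], [0.35, 0.937, -0.001], [0.937, -0.35, -0.0]]
shift units [  1.8453 -12.2044   9.7898] rows 15.754149279052212
```

drive_tool([
  [[0,-0.45,0.75],[-6,0,0]],
  [[0,-0.5,0.75],[-6,0,0]],
  [[0,-0.5,0.75],[-6,0,0]],
  [[0,-0.6,0.7],[-6,0,0]],
  [[0,-0.7,0.6],[-5,0,0]],
], grip=1, newtons=120)

```text
time: 0.8
eef_pos: [0.394, 0.47, 0.2412]
tcp_rot: [-0.063, 0.705, 0.064, 0.704]
contact_force: [0.3, 0.3, 0.5]
opening: 1.001
```

```bash
python3 -c "
from h import *
plan([.481,-.111,.12],down(np.radians(8.84)))"
```

```text
t 0.8 p [0.394  0.47   0.2412] F [0.2843 0.3175 0.5094] op 1.0010475933763476 q [ 0.7073  0.1532  1.7358  0.0014  1.2527 -1.0436]
tool axes world x,y,z: [[-0.001, 0.001, -1.0], [-0.179, 0.984, 0.001], [0.984, 0.179, -0.001]]
shift units [  2.4103 -11.7459  -0.3633] rows 11.996127625407329
turn deg [ 1.4525 -0.041  -0.0634] 0.16931589846891995
```

drive_tool([
  [[0,-1,0],[1.4,0,0]],
  [[0,-1,0],[0,0,0]],
  [[0,-1,0],[0,0,0]],
  [[0,-1,0],[0,0,0]],
  [[0,-1,0],[0,0,0]],
])

```text
time: 1.3
eef_pos: [0.4364, 0.2232, 0.2411]
tcp_rot: [-0.055, 0.704, 0.056, 0.706]
contact_force: [0.9, -0.8, -0.0]
opening: 0.999
```

drive_tool([
  [[0,-1,0],[0,0,0]],
  [[0,-1,0],[0,0,0]],
  [[0,-1,0],[0,0,0]],
  [[0,-1,0],[0,0,0]],
  [[0,-1,0],[0,0,0]],
])

```text
time: 1.8
eef_pos: [0.4734, -0.0242, 0.2424]
tcp_rot: [-0.055, 0.702, 0.056, 0.708]
contact_force: [0.9, 0.4, 0.3]
opening: 1.0
```

```bash
python3 -c "
from h import *
plan([.481,-.111,.09],down(np.radians(8.84)))"
```

```text
t 1.8 p [ 0.4734 -0.0242  0.2424] F [0.8559 0.3707 0.3356] op 0.9999165617734465 q [-0.2674 -0.1753  2.059   0.004   1.2501 -1.9964]
tool axes world x,y,z: [[0.009, 0.002, -1.0], [-0.156, 0.988, 0.0], [0.988, 0.156, 0.009]]
shift units [ 3.0473 -1.7396 -0.1486] rows 3.5120507678349773
turn deg [ 0.1521  0.5023 -0.0104] 0.0611058042078174
```

drive_tool([
  [[0.5,-0.8,0],[0,0.5,0]],
  [[0.8,-0.5,0],[0,0,0]],
  [[0.8,-0.3,-0.1],[0,0,0]],
  [[0.8,0,0],[0,0,0]],
  [[0,0,0],[0,0,0]],
])

```text
time: 2.3
eef_pos: [0.4849, -0.116, 0.0983]
tcp_rot: [-0.054, 0.701, 0.049, 0.709]
contact_force: [-1.0, 1.3, -1.1]
opening: 1.003
```

Run:
```python
from h import *
plan([.481,-.111,.016],down(np.radians(8.84)))
t=shot('top');s=shot('side')
a=cv2.resize(t['img'][150:250,220:320,::-1],None,fx=5,fy=5,interpolation=cv2.INTER_CUBIC)
b=cv2.resize(s['img'][180:280,190:310,::-1],None,fx=5,fy=5,interpolation=cv2.INTER_CUBIC)[:,:300*2]
cv2.imwrite('pics/a1.png',a);cv2.imwrite('pics/b1.png',b)
```

```text
t 2.3 p [ 0.4849 -0.116   0.0983] F [-0.9551  1.3215 -1.1441] op 1.002657363951545 q [-0.4386  0.0645  2.1184  0.      0.946  -2.1556]
tool axes world x,y,z: [[0.011, -0.005, -1.0], [-0.146, 0.989, -0.007], [0.989, 0.146, 0.011]]
shift units [ 1.6441  0.1218 -0.0801] rows 1.6505312318429837
turn deg [-0.4645  0.604   0.4013] 0.10025208326727905
```

View pics/a1.png

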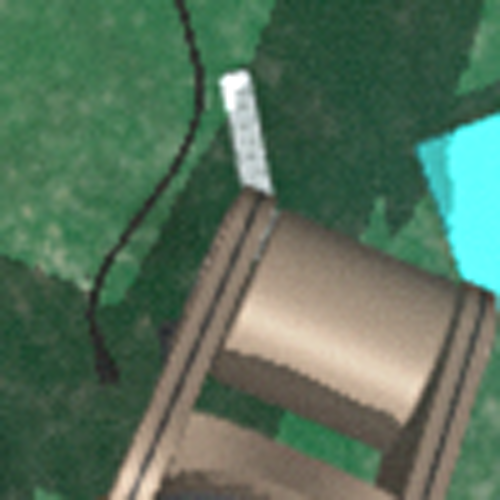

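View pics/b1.png

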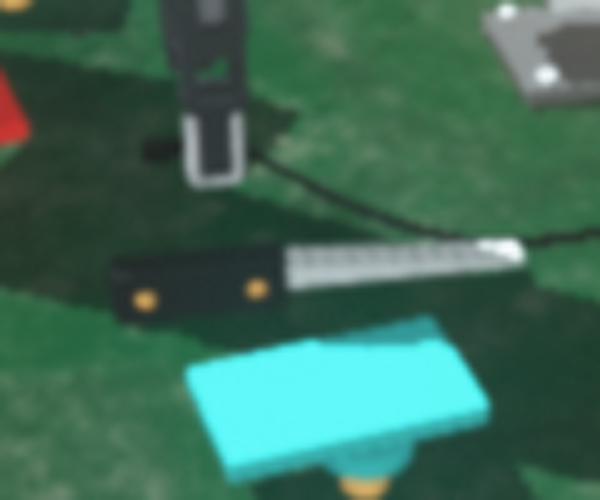

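drive_tool([
  [[0.6,0.12,-0.08],[-0.4,0.6,0.4]],
  [[0.5,0,0],[0,0,0]],
  [[0.3,0,0],[0,0,0]],
  [[0.15,0,0],[0,0,0]],
  [[0,0,0],[0,0,0]],
], grip=0.3)

```text
time: 2.9
eef_pos: [0.498, -0.1147, 0.0406]
tcp_rot: [-0.063, 0.692, 0.05, 0.717]
contact_force: [-0.5, 0.7, 0.4]
opening: 0.65
```

Run:
```python
from h import *
plan([.481,-.111,.016],down(np.radians(8.84)))
s=shot('side')
b=cv2.resize(s['img'][180:280,190:310,::-1],None,fx=5,fy=5,interpolation=cv2.INTER_CUBIC)[:,:300*2]
cv2.imwrite('pics/b2.png',b)
```

```text
t 2.9 p [ 0.498  -0.1147  0.0406] F [-0.5117  0.667   0.3623] op 0.6504304521672994 q [-0.4253  0.1788  2.1229  0.0004  0.7991 -2.1564]
tool axes world x,y,z: [[0.037, -0.017, -0.999], [-0.159, 0.987, -0.022], [0.987, 0.16, 0.034]]
shift units [ 0.4779  0.1389 -0.3412] rows 0.6034557816200062
turn deg [0.333  1.9594 1.2718] 0.2746915685510385
```

View pics/b2.png

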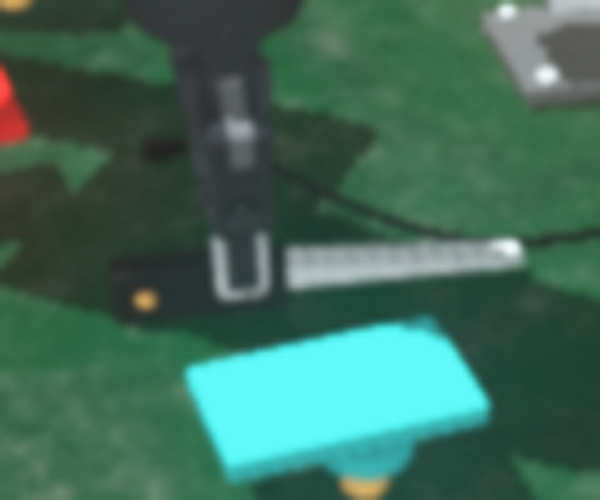

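drive_tool([
  [[0.1,0.14,-0.34],[0.3,2,1.3]],
  [[0,0,0],[0,0,0]],
  [[0,0,0],[0,0,0]],
])

```text
time: 3.25
eef_pos: [0.4821, -0.1113, 0.0392]
tcp_rot: [-0.056, 0.704, 0.054, 0.706]
contact_force: [-0.4, -0.3, 0.3]
opening: 0.65
```

```bash
python3 -c "
from h import *
plan([.481,-.111,.016],down(np.radians(8.84)))"
```

```text
t 3.25 p [ 0.4821 -0.1113  0.0392] F [-0.4324 -0.3166  0.3382] op 0.6500196100167684 q [-0.4323  0.1656  2.1416 -0.      0.8303 -2.1583]
tool axes world x,y,z: [[0.004, -0.002, -1.0], [-0.155, 0.988, -0.002], [0.988, 0.155, 0.003]]
shift units [ 0.464   0.0101 -0.022 ] rows 0.46465217555317645
turn deg [0.0544 0.1994 0.133 ] 0.028609133113653547
```

drive_tool([
  [[0.2,0,-0.03],[0,0.4,0.2]],
  [[0.2,0,-0.03],[0,0.3,0.2]],
  [[0.06,0,-0.02],[0,0.2,0.1]],
  [[0,0,0],[0,0,0]],
])

```text
time: 3.65
eef_pos: [0.4777, -0.1122, 0.0145]
tcp_rot: [-0.053, 0.71, 0.057, 0.7]
contact_force: [0.2, -0.6, -0.1]
opening: 0.644
```

```bash
python3 -c "
from h import *
plan([.481,-.111,.016],down(np.radians(8.84)))"
```

```text
t 3.65 p [ 0.4777 -0.1122  0.0145] F [ 0.2347 -0.5505 -0.1079] op 0.6443639729179322 q [-0.4369  0.2151  2.1434 -0.0023  0.7979 -2.161 ]
tool axes world x,y,z: [[-0.014, 0.005, -1.0], [-0.154, 0.988, 0.007], [0.988, 0.154, -0.013]]
shift units [-0.03    0.0137  0.0678] rows 0.07540284860401607
turn deg [ 0.0301 -0.753  -0.3938] 0.09898685226598322
```

Correct the small tilt, then close.

drive_tool([
  [[-0.03,0,0.06],[0,-0.75,-0.4]],
  [[0,0,0],[0,0,0]],
])

```text
time: 3.85
eef_pos: [0.4807, -0.1117, 0.0154]
tcp_rot: [-0.055, 0.705, 0.055, 0.705]
contact_force: [-0.1, -0.1, 0.1]
opening: 0.648
```

drive_tool([
  [[0,0,0],[0,0,0]],
  [[0,0,0],[0,0,0]],
  [[0,0,0],[0,0,0]],
  [[0,0,0],[0,0,0]],
  [[0,0,0],[0,0,0]],
], grip=-1, newtons=120)

```text
time: 4.35
eef_pos: [0.4811, -0.1117, 0.0164]
tcp_rot: [-0.055, 0.705, 0.055, 0.705]
contact_force: [-0.1, 0.5, -1.2]
opening: 0.184
```

```bash
python3 -c "
from h import *
plan([.481,-.111,.1],down(np.radians(8.84)))"
```

```text
t 4.35 p [ 0.4811 -0.1117  0.0164] F [-0.0806  0.48   -1.1575] op 0.18358505923036075 q [-0.4338  0.2103  2.1446 -0.      0.7859 -2.1596]
tool axes world x,y,z: [[0.001, -0.0, -1.0], [-0.154, 0.988, -0.0], [0.988, 0.154, 0.001]]
shift units [-1.6726  0.013   0.001 ] rows 1.6726811397924368
turn deg [0.0412 0.0392 0.0267] 0.0073109240902063215
```

drive_tool([
  [[-0.3,0,0],[0,0,0]],
  [[-0.6,0,0],[0,0,0]],
  [[-0.8,0,0],[0,0,0]],
  [[-0.5,0,0],[0,0,0]],
  [[0,0,0],[0,0,0]],
])

```text
time: 4.85
eef_pos: [0.4783, -0.1105, 0.1264]
tcp_rot: [-0.053, 0.707, 0.056, 0.703]
contact_force: [-0.2, 0.4, -1.9]
opening: 0.183
```

Run:
```python
from h import *
plan([.4545,.0638,.12],down(np.radians(11.5)))
t=shot('top');s=shot('side','side3')
cv2.imwrite('pics/a3.png',cv2.resize(t['img'][90:330,100:400,::-1],None,fx=2.5,fy=2.5,interpolation=cv2.INTER_CUBIC))
cv2.imwrite('pics/b3.png',cv2.resize(s['img'][130:300,130:370,::-1],None,fx=3.2,fy=3.2,interpolation=cv2.INTER_CUBIC))
hsv=cv2.cvtColor(cv2.imread('pics/top0.png')[:,:,::-1].copy(),cv2.COLOR_RGB2HSV)
for n,h0,h1 in(('red',0,5),('cy',85,92)):
    m=((hsv[...,0]>=h0)&(hsv[...,0]<=h1)&(hsv[...,1]>120)).astype(np.uint8)
    k,l,st,ce=cv2.connectedComponentsWithStats(m)
    for i in range(1,k):
        if st[i,4]>250:
            b=cv2.boxPoints(cv2.minAreaRect(np.argwhere(l==i)[:,::-1].astype(np.float32)))
            print(n,ce[i],np.array([onz(t,q,.06)[:2] for q in b]).tolist())
```

```text
t 4.85 p [ 0.4783 -0.1105  0.1264] F [-0.202   0.3518 -1.911 ] op 0.18263018865956593 q [-0.4341  0.0137  2.1108 -0.      1.0246 -2.1596]
tool axes world x,y,z: [[-0.007, 0.003, -1.0], [-0.154, 0.988, 0.004], [0.988, 0.154, -0.006]]
shift units [0.142  3.517  0.0681] rows 3.5205257038203075
turn deg [-2.6338 -0.3516 -0.2446] 0.31064497117761575
red [248.2991 266.664 ] [[0.3780212392635953, 0.02099033812128976], [0.4007112197716226, -0.037203196069063], [0.3014601665923515, -0.07668175893076934], [0.27910417144510224, -0.018730593419870843]]
cy [318.8941 192.4118] [[0.580462203274203, -0.1851321709308926], [0.6009438880851341, -0.2450051131847962], [0.4992514864940405, -0.27851341497800275], [0.47908483848535016, -0.2189177552316164]]
cy [172.2034 264.7531] [[0.30149859371030485, 0.21750337060644812], [0.4077959664648203, 0.20941549231387938], [0.4019372179851406, 0.14669029220282934], [0.29563544816542364, 0.1551971060829368]]
```

View pics/a3.png

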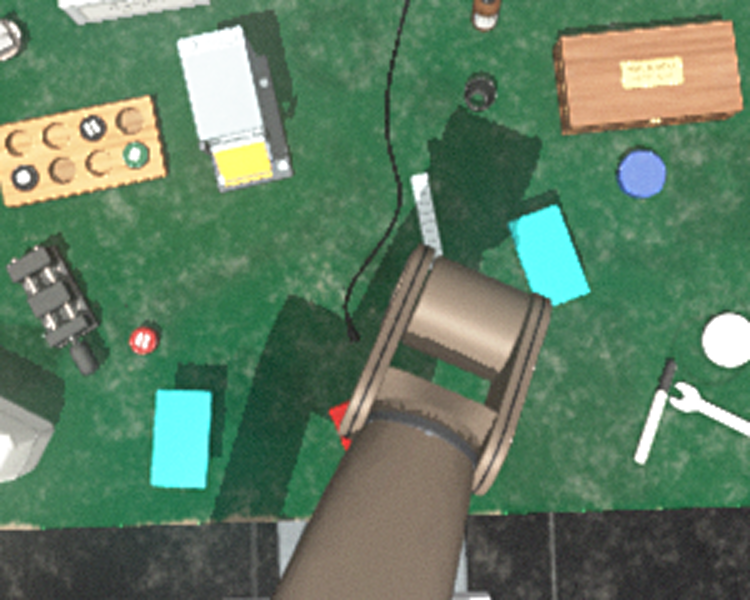

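View pics/b3.png

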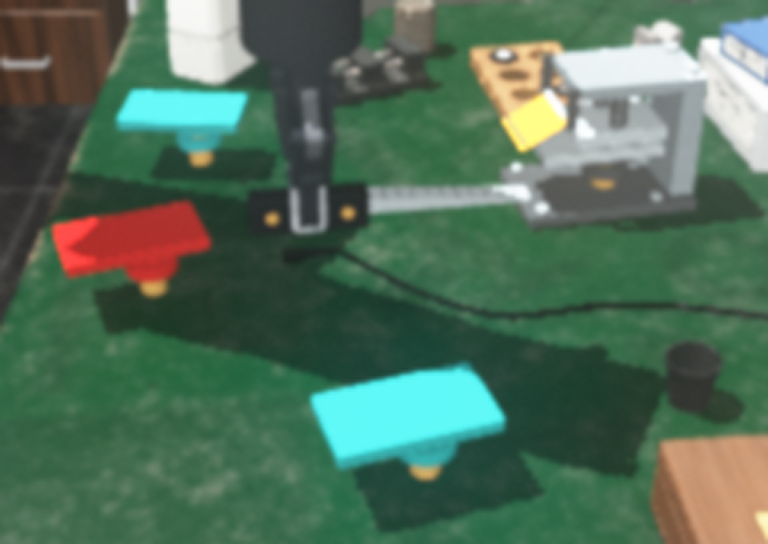

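drive_tool([
  [[0,0.8,0],[-2.6,-0.3,-0.2]],
  [[0,0.8,0],[0,0,0]],
  [[0,0.8,0],[0,0,0]],
  [[0,0.7,0],[0,0,0]],
  [[0,0.3,0],[0,0,0]],
])

```text
time: 5.45
eef_pos: [0.4367, 0.0612, 0.1122]
tcp_rot: [-0.065, 0.712, 0.072, 0.695]
contact_force: [0.1, -0.6, -2.2]
opening: 0.184
```

Run:
```python
from h import *
plan([.4545,.0638,.0544],down(np.radians(11.5)))
```

```text
t 5.45 p [0.4367 0.0612 0.1122] F [ 0.1314 -0.6114 -2.1875] op 0.18357303912744743 q [-0.094  -0.0722  2.2245  0.0051  1.015  -1.8615]
tool axes world x,y,z: [[-0.025, 0.007, -1.0], [-0.193, 0.981, 0.011], [0.981, 0.193, -0.023]]
shift units [ 1.1478 -0.0315  0.387 ] rows 1.211672416739733
turn deg [-0.3833 -1.3408 -0.6596] 0.17958475039775615
```

drive_tool([
  [[0,-0.03,0.3],[-0.4,-1.3,-0.6]],
  [[0.3,0,0.05],[0,0,0]],
  [[0.4,0,0],[0,0,0]],
  [[0.3,0,0],[0,0,0]],
  [[0,0,0],[0,0,0]],
])

```text
time: 5.95
eef_pos: [0.4512, 0.0643, 0.0512]
tcp_rot: [-0.072, 0.707, 0.073, 0.7]
contact_force: [-0.3, -0.2, -1.6]
opening: 0.184
```

Run:
```python
from h import *
plan([.4545,.0638,.0544],down(np.radians(11.5)))
```

```text
t 5.95 p [0.4512 0.0643 0.0512] F [-0.3267 -0.1778 -1.5619] op 0.18404479698386936 q [-0.0814  0.0674  2.223  -0.0006  0.861  -1.858 ]
tool axes world x,y,z: [[-0.01, 0.0, -1.0], [-0.205, 0.979, 0.002], [0.979, 0.205, -0.01]]
shift units [-0.0647 -0.0234  0.062 ] rows 0.09258669430078381
turn deg [ 0.3138 -0.5472 -0.132 ] 0.07502384589420182
```

drive_tool([
  [[-0.06,-0.02,0.06],[0.3,-0.5,-0.1]],
  [[0,0,0],[0,0,0]],
])

```text
time: 6.15
eef_pos: [0.4546, 0.063, 0.0531]
tcp_rot: [-0.07, 0.704, 0.071, 0.703]
contact_force: [-0.3, -0.9, -1.3]
opening: 0.186
```

```bash
cat >> h.py <<'E'
SO=np.array([.7142,.1166,0]);SA=np.radians(11.5)
def stand(p): 
    c,s_=np.cos(SA),np.sin(SA); d=np.array(p)-SO; return np.array([c*d[0]+s_*d[1],-s_*d[0]+c*d[1],d[2]])*1000
def tip():
    p,R,s=pose(); M=R.as_matrix(); return stand(p+.150*M[:,2]+.0044*M[:,0])
E
python3 - <<'E'
from h import *
plan([.4545,.0638,.0544],down(np.radians(11.5))); print(tip())
t=shot('top');s=shot('side')
k=6
cv2.imwrite('pics/a4.png',cv2.resize(t['img'][125:225,165:255,::-1],None,fx=k,fy=k,interpolation=cv2.INTER_CUBIC))
cv2.imwrite('pics/b4.png',cv2.resize(s['img'][130:220,220:350,::-1],None,fx=k,fy=k,interpolation=cv2.INTER_CUBIC))
E
```

```text
t 6.15 p [0.4546 0.063  0.0531] F [-0.3285 -0.8796 -1.2738] op 0.1857569629318676 q [-0.0839  0.0669  2.219   0.0001  0.8581 -1.8542]
tool axes world x,y,z: [[-0.002, 0.0, -1.0], [-0.198, 0.98, 0.001], [0.98, 0.198, -0.002]]
shift units [-0.0267  0.0154  0.0002] rows 0.03085205987998237
turn deg [-0.0717 -0.1345 -0.0429] 0.018438082225563163
[-115.0398   -0.9172   48.3103]
```

View pics/a4.png

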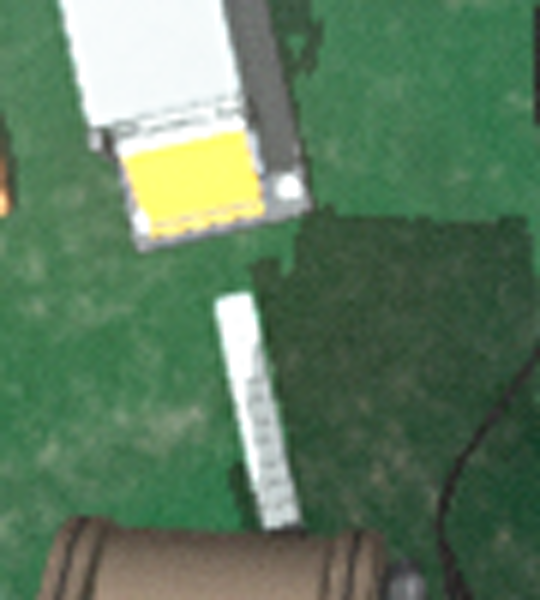

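View pics/b4.png

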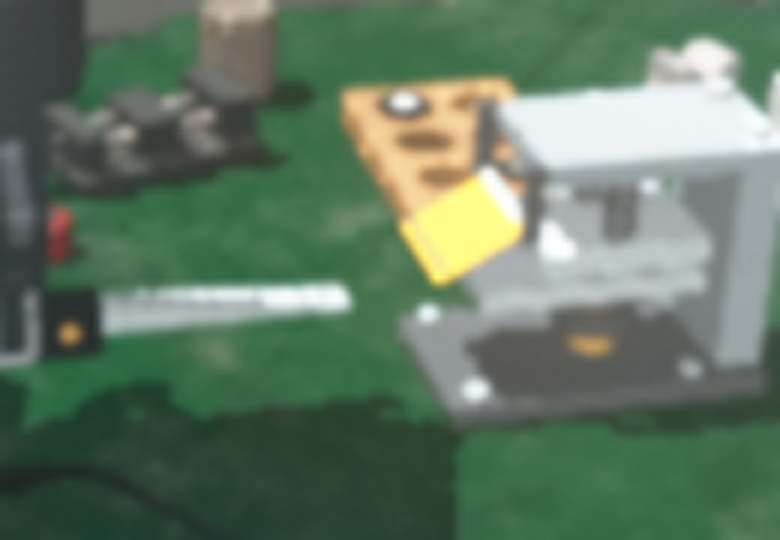

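Run:
```python
from h import *
t=shot('top'); im=t['img']; hsv=cv2.cvtColor(im,cv2.COLOR_RGB2HSV)
m=((hsv[...,1]<70)&(hsv[...,2]>110)).astype(np.uint8); m[:172]=0;m[212:]=0;m[:,:198]=0;m[:,215:]=0
k,l,st,ce=cv2.connectedComponentsWithStats(m); i=1+np.argmax(st[1:,4]); p=np.argwhere(l==i)[:,::-1]; print(st[i])
W=[]
for r in range(p[:,1].min(),p[:,1].max()+1):
    c=p[p[:,1]==r][:,0]; W.append(np.r_[r,c.min(),c.max(),stand(onz(t,(c.mean(),r),.055))])
W=np.array(W); print(W[::3].round(1)); f=np.polyfit(W[3:-6,3],W[3:-6,4],1); print(f, np.degrees(np.arctan(f[0])), np.polyval(f,-115))
```

```text
[200 174  15  38 271]
[[ 174.   202.   206.  -115.7   -3.7   55. ]
 [ 177.   201.   207.  -124.    -1.8   55. ]
 [ 180.   201.   208.  -132.6   -1.3   55. ]
 [ 183.   202.   208.  -141.2   -0.8   55. ]
 [ 186.   203.   209.  -150.1   -1.7   55. ]
 [ 189.   203.   209.  -158.3    0.2   55. ]
 [ 192.   204.   210.  -167.2   -0.7   55. ]
 [ 195.   204.   211.  -175.8   -0.2   55. ]
 [ 198.   205.   211.  -184.4    0.3   55. ]
 [ 201.   206.   212.  -193.2   -0.6   55. ]
 [ 204.   206.   212.  -201.4    1.2   55. ]
 [ 207.   207.   213.  -210.3    0.4   55. ]
 [ 210.   208.   214.  -219.1   -0.5   55. ]]
[-0.0149 -2.9434] -0.8530719357731598 -1.231083268871312
```

drive_tool([
  [[-0.03,0.02,0.25],[0,-0.2,0]],
  [[0,0,0.3],[0,0,0]],
  [[0,0,0.3],[0,0,0]],
  [[0,0,0.1],[0,0,0]],
  [[0,0,0],[0,0,0]],
])

```text
time: 6.8
eef_pos: [0.507, 0.0746, 0.0585]
tcp_rot: [-0.071, 0.7, 0.07, 0.707]
contact_force: [-0.1, 0.5, -1.9]
opening: 0.182
```

Run:
```python
from h import *
print(tip()); plan([.504,.075,.0550],down(np.radians(11.5)))
```

```text
[-61.3907   0.0353  55.5921]
t 6.8 p [0.507  0.0746 0.0585] F [-0.1096  0.543  -1.8739] op 0.1817343816492063 q [-0.0527  0.1629  2.0988  0.0019  0.8699 -1.8245]
tool axes world x,y,z: [[0.01, 0.001, -1.0], [-0.198, 0.98, -0.001], [0.98, 0.198, 0.01]]
shift units [ 0.0689  0.0193 -0.0576] rows 0.09190342580967893
turn deg [-0.0523  0.5791  0.0651] 0.06811369204306272
```

drive_tool([
  [[-0.1,0,-0.08],[0,0,0]],
  [[-0.25,0,0],[0,0,0]],
  [[-0.25,0,0],[0,0,0]],
  [[-0.25,0,0],[0,0,0]],
  [[0,0,0],[0,0,0]],
])

```text
time: 7.3
eef_pos: [0.5004, 0.0738, 0.1047]
tcp_rot: [-0.071, 0.701, 0.071, 0.706]
contact_force: [1.1, -0.2, -2.3]
opening: 0.181
```

Run:
```python
from h import *
print(tip()); plan([.504,.075,.115],down(np.radians(11.5)))
s=shot('side')
cv2.imwrite('pics/b5.png',cv2.resize(s['img'][130:220,220:350,::-1],None,fx=6,fy=6,interpolation=cv2.INTER_CUBIC))
```

```text
[-68.0492   0.6113 101.4662]
t 7.3 p [0.5004 0.0738 0.1047] F [ 1.0717 -0.1684 -2.3254] op 0.1806438788525975 q [-0.055   0.0723  2.0961  0.0015  0.9653 -1.8268]
tool axes world x,y,z: [[0.008, 0.001, -1.0], [-0.199, 0.98, -0.001], [0.98, 0.199, 0.008]]
shift units [-0.2057  0.0089  0.0777] rows 0.22010299179723336
turn deg [-0.0288  0.4517  0.0457] 0.052953991558955256
```

View pics/b5.png

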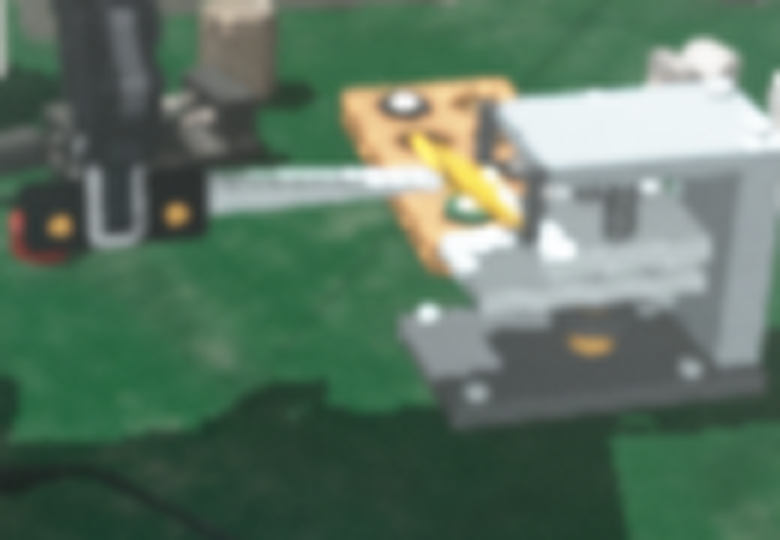

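drive_tool([
  [[-0.2,0,0.05],[0,0,0]],
  [[0,0,0.1],[0,0,0]],
  [[0,0,0.05],[0,0,0]],
  [[0,0,0],[0,0,0]],
  [[0,0,0],[0,0,0]],
])

```text
time: 7.85
eef_pos: [0.5102, 0.0759, 0.1143]
tcp_rot: [-0.07, 0.701, 0.071, 0.706]
contact_force: [-0.7, -0.5, -1.6]
opening: 0.184
```

Run:
```python
from h import *
print(tip()); plan(pose()[0],down(np.radians(11.5)))
```

```text
[-57.9903   0.6857 110.7961]
t 7.85 p [0.5102 0.0759 0.1143] F [-0.6899 -0.4876 -1.6018] op 0.18407031091945386 q [-0.0497  0.0804  2.0668  0.0015  0.9883 -1.8212]
tool axes world x,y,z: [[0.006, 0.001, -1.0], [-0.199, 0.98, -0.0], [0.98, 0.199, 0.006]]
shift units [0. 0. 0.] rows 0.0
turn deg [-0.0476  0.3521  0.0183] 0.041417482397000493
```

Retract about 45 mm, straighten, and look.

drive_tool([
  [[0,0,-0.3],[0,0.3,0]],
  [[0,0,-0.4],[0,0,0]],
  [[0,0,-0.15],[0,0,0]],
  [[0,0,0],[0,0,0]],
])

```text
time: 8.25
eef_pos: [0.4677, 0.0673, 0.113]
tcp_rot: [-0.07, 0.703, 0.071, 0.704]
contact_force: [-0.0, 0.7, -0.9]
opening: 0.184
```

Run:
```python
from h import *
print(tip()); plan([.472,.0674,.075],down(np.radians(11.5)))
t=shot('top');s=shot('side')
cv2.imwrite('pics/b6.png',cv2.resize(s['img'][130:220,220:350,::-1],None,fx=6,fy=6,interpolation=cv2.INTER_CUBIC))
cv2.imwrite('pics/a6.png',cv2.resize(t['img'][95:195,165:255,::-1],None,fx=6,fy=6,interpolation=cv2.INTER_CUBIC))
```

```text
[-101.3645    0.6668  108.6887]
t 8.25 p [0.4677 0.0673 0.113 ] F [-0.0492  0.6577 -0.8931] op 0.18369860995022458 q [-0.0724 -0.0121  2.1649  0.0002  0.9884 -1.843 ]
tool axes world x,y,z: [[0.0, 0.0, -1.0], [-0.198, 0.98, 0.0], [0.98, 0.198, 0.0]]
shift units [ 0.7607 -0.0148  0.0841] rows 0.7655107403304677
turn deg [-0.057   0.0205 -0.0021] 0.0070562885603188885
```

View pics/b6.png

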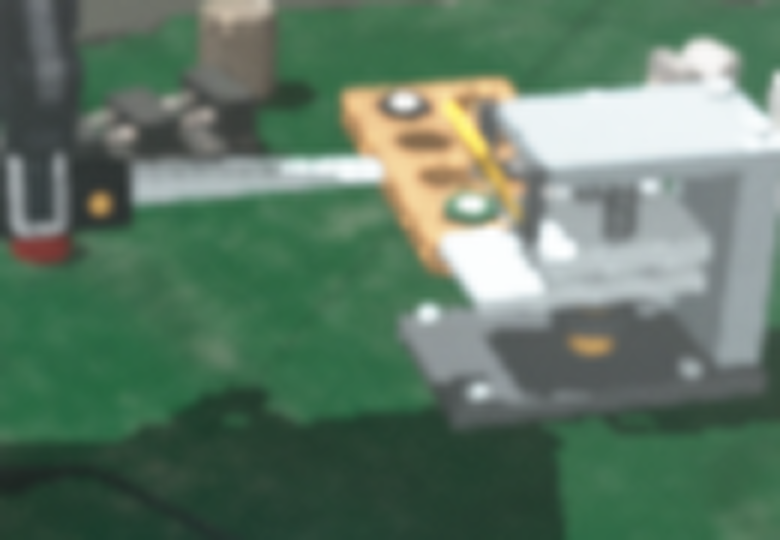

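View pics/a6.png

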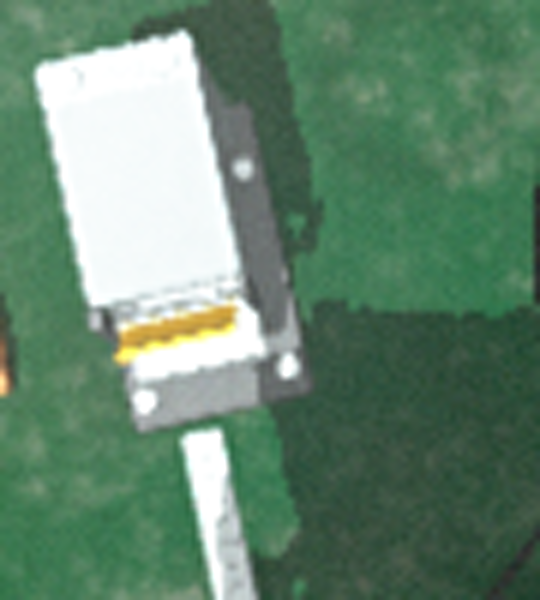

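drive_tool([
  [[0.3,-0.01,0],[0,0,0]],
  [[0.35,0,0],[0,0,0]],
  [[0.15,0,0],[0,0,0]],
  [[0,0,0],[0,0,0]],
])

```text
time: 8.75
eef_pos: [0.4733, 0.0669, 0.0741]
tcp_rot: [-0.071, 0.701, 0.07, 0.706]
contact_force: [-0.4, -0.2, -2.1]
opening: 0.182
```

Run:
```python
from h import *
print(tip()); p=SO+np.array([np.cos(SA),np.sin(SA),0])*(-.198); plan([p[0],p[1],.0694],down(np.radians(11.5)))
```

```text
[-95.9776  -0.8705  70.8466]
t 8.75 p [0.4733 0.0669 0.0741] F [-0.4022 -0.1757 -2.0942] op 0.18237543407711218 q [-0.0726  0.0632  2.1738  0.0006  0.8969 -1.8435]
tool axes world x,y,z: [[0.008, -0.0, -1.0], [-0.198, 0.98, -0.002], [0.98, 0.198, 0.008]]
shift units [0.1016 0.0154 0.9594] rows 0.9648599397000548
turn deg [-0.0568  0.4309  0.0934] 0.0517574461110368
```

drive_tool([
  [[0.02,0.015,0.2],[0,0.4,0.1]],
  [[0,0,0.25],[0,0.1,0]],
  [[0,0,0.25],[0,0.1,0]],
  [[0,0,0.1],[0,0.1,0]],
  [[0,0,0],[0,0,0]],
])

```text
time: 9.25
eef_pos: [0.5191, 0.0764, 0.0763]
tcp_rot: [-0.071, 0.703, 0.07, 0.704]
contact_force: [0.7, -0.0, -2.3]
opening: 0.182
```

Run:
```python
from h import *
print(tip()); p=SO+np.array([np.cos(SA),np.sin(SA),0])*(-.198); plan([p[0],p[1],.0674],down(np.radians(11.5)))
s=shot('side')
cv2.imwrite('pics/b7.png',cv2.resize(s['img'][140:200,260:360,::-1],None,fx=8,fy=8,interpolation=cv2.INTER_CUBIC))
```

```text
[-49.2082  -0.7106  72.0033]
t 9.25 p [0.5191 0.0764 0.0763] F [ 0.694  -0.0149 -2.2826] op 0.18152074599910617 q [-0.0471  0.162   2.0589 -0.001   0.9199 -1.8168]
tool axes world x,y,z: [[0.001, -0.001, -1.0], [-0.198, 0.98, -0.001], [0.98, 0.198, 0.001]]
shift units [0.1781 0.0109 0.0241] rows 0.1800509463366235
turn deg [-0.0651  0.0376  0.0575] 0.011017903409038937
```

View pics/b7.png

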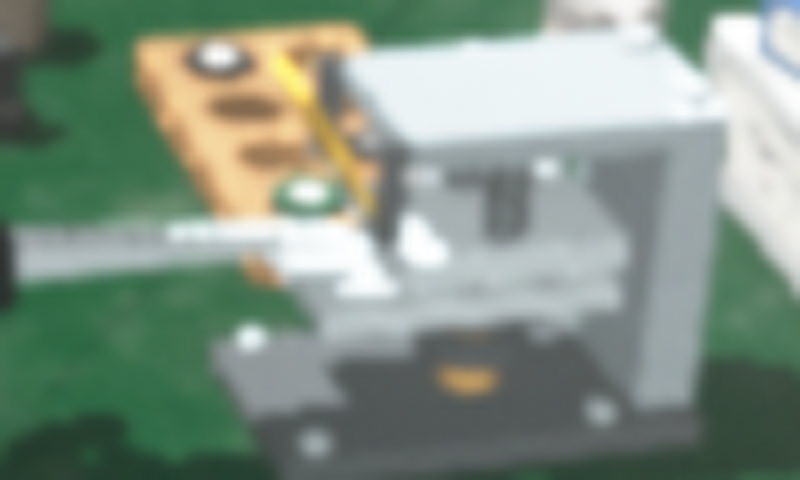

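drive_tool([
  [[0.1,0.01,0],[0,0,0]],
  [[0.08,0,0],[0,0,0]],
  [[0,0,0],[0,0,0]],
  [[0,0,0],[0,0,0]],
])

```text
time: 9.7
eef_pos: [0.5173, 0.0768, 0.0662]
tcp_rot: [-0.071, 0.704, 0.07, 0.703]
contact_force: [0.8, -0.2, -1.5]
opening: 0.184
```

Run:
```python
from h import *
print(tip()); p=SO+np.array([np.cos(SA),np.sin(SA),0])*(-.198); plan([p[0],p[1],.0634],down(np.radians(11.5)))
```

```text
[-50.927    0.1034  61.6982]
t 9.7 p [0.5173 0.0768 0.0662] F [ 0.7916 -0.2301 -1.4814] op 0.18440106636022444 q [-0.0463  0.1761  2.0653 -0.0012  0.901  -1.8159]
tool axes world x,y,z: [[-0.001, -0.001, -1.0], [-0.198, 0.98, -0.001], [0.98, 0.198, -0.001]]
shift units [ 0.0568 -0.0056  0.0585] rows 0.08175766244079197
turn deg [-0.0678 -0.0558  0.0393] 0.011193751575532648
```

Lower 1 mm at a time, watching force.

drive_tool([
  [[0.02,0,0],[0,0,0]],
  [[0,0,0],[0,0,0]],
])

```text
time: 9.9
eef_pos: [0.5167, 0.0768, 0.065]
tcp_rot: [-0.071, 0.704, 0.07, 0.703]
contact_force: [-0.6, -0.4, -2.4]
opening: 0.183
```

drive_tool([
  [[0.02,0,0],[0,0,0]],
  [[0,0,0],[0,0,0]],
])

```text
time: 10.1
eef_pos: [0.5168, 0.0768, 0.064]
tcp_rot: [-0.071, 0.704, 0.07, 0.703]
contact_force: [0.2, -0.4, -1.2]
opening: 0.184
```

Run:
```python
from h import *
print(tip()); plan(pose()[0],down(np.radians(11.5)));print(pose()[2]['wrist_torque'])
```

```text
[-51.3895   0.1053  59.4591]
t 10.1 p [0.5168 0.0768 0.064 ] F [ 0.2118 -0.4297 -1.2014] op 0.18380790905389302 q [-0.0465  0.179   2.0669 -0.0011  0.8968 -1.8159]
tool axes world x,y,z: [[-0.001, -0.001, -1.0], [-0.198, 0.98, -0.001], [0.98, 0.198, -0.001]]
shift units [0. 0. 0.] rows 0.0
turn deg [-0.0818 -0.0714  0.033 ] 0.01320899135844026
[0.0101 0.0113 0.0063]
```

drive_tool([
  [[0.015,0,0],[0,0,0]],
  [[0,0,0],[0,0,0]],
])

```text
time: 10.3
eef_pos: [0.5171, 0.0767, 0.0635]
tcp_rot: [-0.071, 0.704, 0.07, 0.703]
contact_force: [-0.5, -0.6, -1.2]
opening: 0.184
```

drive_tool([
  [[0.015,0,0],[0,0,0]],
  [[0,0,0],[0,0,0]],
])

```text
time: 10.5
eef_pos: [0.5173, 0.0767, 0.063]
tcp_rot: [-0.071, 0.704, 0.07, 0.704]
contact_force: [-1.1, -0.1, -0.1]
opening: 0.182
```

Run:
```python
from h import *
print(tip()); plan(pose()[0],down(np.radians(11.5)));print(pose()[2]['wrist_torque'])
```

```text
[-50.876   -0.0154  58.6479]
t 10.5 p [0.5173 0.0767 0.063 ] F [-1.0873 -0.0939 -0.054 ] op 0.1815058408881694 q [-0.0465  0.1811  2.0666 -0.0011  0.8936 -1.8159]
tool axes world x,y,z: [[0.0, -0.001, -1.0], [-0.198, 0.98, -0.001], [0.98, 0.198, -0.0]]
shift units [0. 0. 0.] rows 0.0
turn deg [-0.0788 -0.0007  0.0512] 0.010935910701532678
[-0.0094 -0.002  -0.0499]
```

drive_tool([
  [[0,0,0.1],[0,0.05,0]],
  [[0,0,0.15],[0,0.05,0]],
  [[0,0,0.15],[0,0.05,0]],
  [[0,0,0.15],[0,0.05,0]],
  [[0,0,0],[0,0,0]],
])

```text
time: 11.0
eef_pos: [0.5477, 0.0826, 0.0637]
tcp_rot: [-0.071, 0.704, 0.07, 0.703]
contact_force: [-0.4, 0.0, -1.7]
opening: 0.185
```

Run:
```python
from h import *
print(tip()); plan(pose()[0],down(np.radians(11.5)));print(pose()[2]['wrist_torque'])
```

```text
[-19.9291  -0.3345  59.0289]
t 11.0 p [0.5477 0.0826 0.0637] F [-0.4149  0.0483 -1.748 ] op 0.18451618592826383 q [-0.0327  0.2423  1.991  -0.0022  0.9096 -1.8014]
tool axes world x,y,z: [[-0.001, -0.002, -1.0], [-0.198, 0.98, -0.001], [0.98, 0.198, -0.002]]
shift units [0. 0. 0.] rows 0.0
turn deg [-0.0871 -0.0961  0.0783] 0.017637811694013388
[ 0.0302 -0.0701 -0.0091]
```

drive_tool([
  [[0,0,0.12],[0,0,0]],
  [[0,0,0.12],[0,0,0]],
  [[0,0,0.12],[0,0,0]],
  [[0,0,0],[0,0,0]],
])

```text
time: 11.4
eef_pos: [0.5671, 0.0866, 0.0636]
tcp_rot: [-0.071, 0.704, 0.07, 0.703]
contact_force: [0.5, -0.2, -1.0]
opening: 0.18
```

Run:
```python
from h import *
print(tip()); plan(pose()[0],down(np.radians(11.5)));print(pose()[2]['wrist_torque'])
s=shot('side');t=shot('top')
cv2.imwrite('pics/b8.png',cv2.resize(s['img'][120:210,250:360,::-1],None,fx=7,fy=6.6,interpolation=cv2.INTER_CUBIC))
cv2.imwrite('pics/a8.png',cv2.resize(t['img'][95:195,165:255,::-1],None,fx=6,fy=6,interpolation=cv2.INTER_CUBIC))
```

```text
[-0.1269 -0.3233 58.8598]
t 11.4 p [0.5671 0.0866 0.0636] F [ 0.4988 -0.1605 -1.0225] op 0.17976275659723534 q [-0.0246  0.2811  1.9424 -0.0021  0.9198 -1.7934]
tool axes world x,y,z: [[-0.002, -0.002, -1.0], [-0.198, 0.98, -0.001], [0.98, 0.198, -0.002]]
shift units [0. 0. 0.] rows 0.0
turn deg [-0.082  -0.1133  0.0724] 0.018333948660155436
[ 0.0018 -0.138   0.001 ]
```

View pics/b8.png

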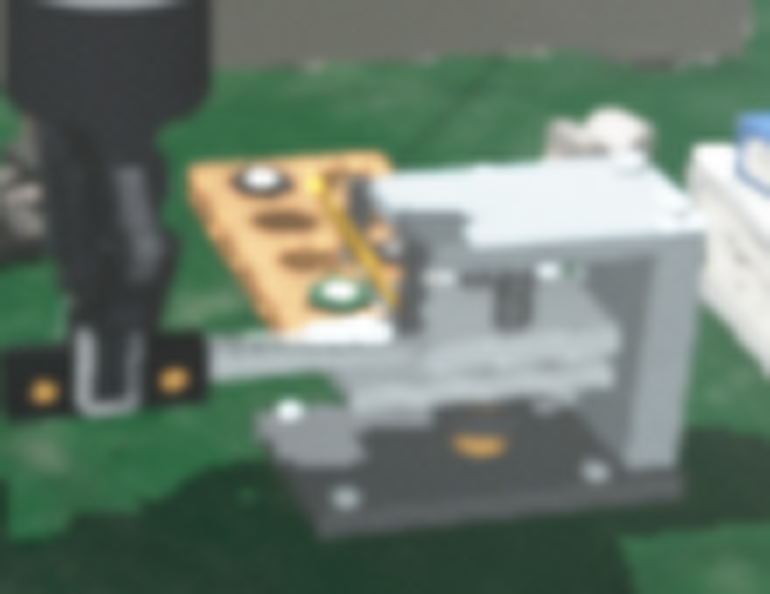

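View pics/a8.png

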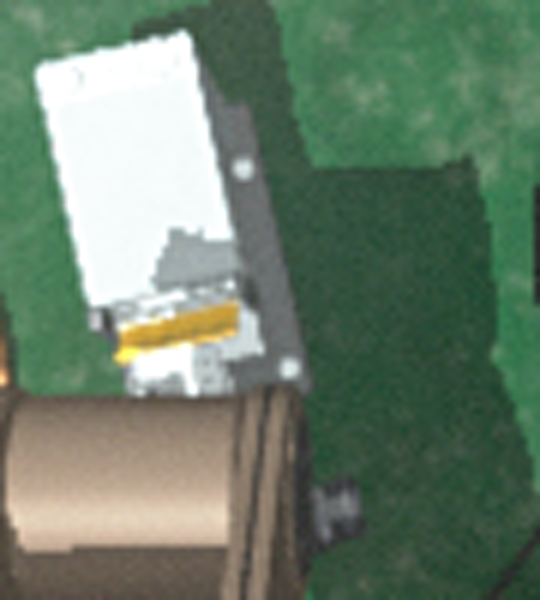

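drive_tool([
  [[0,0,0.07],[0,0,0]],
  [[0,0,0.06],[0,0,0]],
  [[0,0,0],[0,0,0]],
])

```text
time: 11.8
eef_pos: [0.5729, 0.0879, 0.0635]
tcp_rot: [-0.071, 0.705, 0.07, 0.703]
contact_force: [0.4, -0.3, -0.1]
opening: 0.187
```

```bash
cat > m.py <<'E'
from h import *
print(tip()); plan(pose()[0],down(SA));print(pose()[2]['wrist_torque'])
E
python3 m.py
```

```text
[ 5.7529 -0.1741 58.6434]
t 11.8 p [0.5729 0.0879 0.0635] F [ 0.3844 -0.3091 -0.1073] op 0.18653040356689715 q [-0.022   0.293   1.9273 -0.0022  0.9241 -1.7908]
tool axes world x,y,z: [[-0.003, -0.002, -1.0], [-0.198, 0.98, -0.001], [0.98, 0.198, -0.003]]
shift units [0. 0. 0.] rows 0.0
turn deg [-0.0805 -0.1735  0.0629] 0.02344004909725093
[ 0.026  -0.1976  0.0075]
```

drive_tool([
  [[0,0,0.05],[0,-0.15,0]],
  [[0.01,0,0.05],[0,0,0]],
  [[0,0,0],[0,0,0]],
])

```text
time: 12.1
eef_pos: [0.5748, 0.0883, 0.0635]
tcp_rot: [-0.071, 0.707, 0.07, 0.7]
contact_force: [-1.0, -0.3, 2.0]
opening: 0.186
```

```bash
python3 m.py
```

```text
[ 7.7543 -0.0422 57.5077]
t 12.1 p [0.5748 0.0883 0.0635] F [-0.9793 -0.341   1.9888] op 0.18642256597181467 q [-0.0207  0.3004  1.9178 -0.0037  0.9336 -1.7891]
tool axes world x,y,z: [[-0.01, -0.003, -1.0], [-0.199, 0.98, -0.001], [0.98, 0.199, -0.011]]
shift units [0. 0. 0.] rows 0.0
turn deg [-0.0475 -0.6052  0.0398] 0.07082366614772173
[ 0.1051 -0.4113 -0.0032]
```

drive_tool([
  [[0,0,0],[0,-0.5,0]],
  [[0,0,0],[0,0,0]],
])

```text
time: 12.3
eef_pos: [0.5749, 0.0883, 0.0634]
tcp_rot: [-0.071, 0.704, 0.07, 0.703]
contact_force: [-0.7, -0.6, 0.7]
opening: 0.187
```

```bash
python3 m.py
```

```text
[ 7.829  -0.0554 58.8383]
t 12.3 p [0.5749 0.0883 0.0634] F [-0.7315 -0.6384  0.7316] op 0.18670002414374265 q [-0.0215  0.2961  1.9235 -0.0011  0.9227 -1.7914]
tool axes world x,y,z: [[-0.001, -0.001, -1.0], [-0.198, 0.98, -0.001], [0.98, 0.198, -0.001]]
shift units [0. 0. 0.] rows 0.0
turn deg [-0.0538 -0.0502  0.0403] 0.009768348209932604
[-0.0124 -0.0222  0.0077]
```

drive_tool([
  [[0,0,0.06],[0,-0.05,0]],
  [[0,0,0],[0,0,0]],
  [[0,0,0],[0,0,0]],
])

```text
time: 12.6
eef_pos: [0.575, 0.0884, 0.0635]
tcp_rot: [-0.071, 0.707, 0.07, 0.7]
contact_force: [-3.4, -1.2, 1.4]
opening: 0.183
```

```bash
python3 m.py
```

```text
[ 7.8843  0.0325 57.7259]
t 12.6 p [0.575  0.0884 0.0635] F [-3.4223 -1.1777  1.3507] op 0.18295907172642797 q [-0.0208  0.3     1.9181 -0.003   0.9326 -1.79  ]
tool axes world x,y,z: [[-0.009, -0.002, -1.0], [-0.199, 0.98, -0.0], [0.98, 0.199, -0.009]]
shift units [0. 0. 0.] rows 0.0
turn deg [-0.0301 -0.5389  0.018 ] 0.0628715113089711
[-0.0202 -0.0675 -0.0205]
```

drive_tool([
  [[0,0,0.06],[0,-0.6,0]],
  [[0,0,0.06],[0,-0.4,0]],
  [[0,0,0],[0,0,0]],
])

```text
time: 12.9
eef_pos: [0.5754, 0.0884, 0.0634]
tcp_rot: [-0.071, 0.707, 0.071, 0.7]
contact_force: [-1.3, 0.2, 2.3]
opening: 0.189
```

```bash
python3 m.py
```

```text
[ 8.3631  0.1244 57.5722]
t 12.9 p [0.5754 0.0884 0.0634] F [-1.2599  0.2052  2.2774] op 0.18883650642025604 q [-0.0209  0.3012  1.917  -0.0022  0.9327 -1.7914]
tool axes world x,y,z: [[-0.009, -0.002, -1.0], [-0.2, 0.98, 0.0], [0.98, 0.2, -0.009]]
shift units [0. 0. 0.] rows 0.0
turn deg [ 0.0178 -0.5386 -0.0163] 0.06276851431021031
[ 0.1407 -0.482  -0.0576]
```

drive_tool([
  [[0,0,0],[0,-0.6,0]],
  [[0,0,0.15],[0,-0.5,0]],
])

```text
time: 13.1
eef_pos: [0.5779, 0.0894, 0.0621]
tcp_rot: [-0.071, 0.705, 0.072, 0.702]
contact_force: [-22.2, -4.7, 15.4]
opening: 0.182
```

```bash
python3 m.py
```

```text
[11.0135  0.7381 57.058 ]
t 13.1 p [0.5779 0.0894 0.0621] F [-22.2259  -4.7382  15.4037] op 0.18189690957694726 q [-0.0202  0.3057  1.914   0.0008  0.9261 -1.7934]
tool axes world x,y,z: [[-0.004, 0.001, -1.0], [-0.201, 0.98, 0.002], [0.98, 0.201, -0.004]]
shift units [0. 0. 0.] rows 0.0
turn deg [ 0.0706 -0.2313 -0.0904] 0.03004882317865127
[-0.6559  2.6181 -0.0573]
```

drive_tool([
  [[-0.02,0,0],[0,-0.2,0]],
  [[0,0,0],[0,0,0]],
])

```text
time: 13.3
eef_pos: [0.5783, 0.0894, 0.0633]
tcp_rot: [-0.071, 0.703, 0.072, 0.704]
contact_force: [-1.8, -0.6, 1.4]
opening: 0.183
```

```bash
python3 m.py
```

```text
[11.4048  0.7005 58.9717]
t 13.3 p [0.5783 0.0894 0.0633] F [-1.7949 -0.6266  1.4104] op 0.18293591993443425 q [-0.0205  0.3024  1.9156  0.0019  0.9232 -1.7945]
tool axes world x,y,z: [[0.0, 0.002, -1.0], [-0.201, 0.98, 0.001], [0.98, 0.201, 0.001]]
shift units [0. 0. 0.] rows 0.0
turn deg [ 0.0775  0.0427 -0.0814] 0.013996346205176332
[-0.0814  0.2922 -0.0388]
```

drive_tool([
  [[-0.01,0,0.13],[0,-0.1,0]],
  [[-0.02,0,0],[0,-0.1,0]],
  [[0,0,0],[0,0,0]],
])

```text
time: 13.6
eef_pos: [0.5801, 0.0901, 0.0635]
tcp_rot: [-0.071, 0.707, 0.072, 0.7]
contact_force: [-2.8, -0.6, 0.8]
opening: 0.183
```

```bash
python3 m.py
```

```text
[13.2481  1.1035 57.6347]
t 13.6 p [0.5801 0.0901 0.0635] F [-2.845  -0.609   0.8327] op 0.1834503843818712 q [-0.0187  0.3105  1.9044  0.0002  0.937  -1.7923]
tool axes world x,y,z: [[-0.01, 0.0, -1.0], [-0.201, 0.98, 0.002], [0.979, 0.201, -0.01]]
shift units [0. 0. 0.] rows 0.0
turn deg [ 0.1173 -0.5766 -0.1364] 0.07031538843788912
[-0.0573 -0.0601 -0.134 ]
```

drive_tool([
  [[0,0,0],[0,-0.55,-0.1]],
  [[0,0,0],[0,0,0]],
])

```text
time: 13.8
eef_pos: [0.5801, 0.0901, 0.0633]
tcp_rot: [-0.071, 0.704, 0.072, 0.703]
contact_force: [-2.2, -0.7, 2.6]
opening: 0.183
```

```bash
python3 m.py
python3 - <<'E'
from h import *
s=shot('side');t=shot('top')
cv2.imwrite('pics/b9.png',cv2.resize(s['img'][140:200,240:350,::-1],None,fx=7,fy=7,interpolation=cv2.INTER_CUBIC))
cv2.imwrite('pics/a9.png',cv2.resize(t['img'][:,:,::-1],(768,576),interpolation=cv2.INTER_CUBIC))
E
```

```text
[13.2721  1.1223 58.7804]
t 13.8 p [0.5801 0.0901 0.0633] F [-2.2119 -0.7225  2.62  ] op 0.18349616259017956 q [-0.0188  0.3065  1.9103  0.0006  0.9254 -1.7928]
tool axes world x,y,z: [[-0.001, 0.0, -1.0], [-0.201, 0.98, 0.001], [0.98, 0.201, -0.0]]
shift units [0. 0. 0.] rows 0.0
turn deg [ 0.1207 -0.0277 -0.034 ] 0.014954073747688826
[-0.0967  0.235  -0.0535]
```

View pics/b9.png

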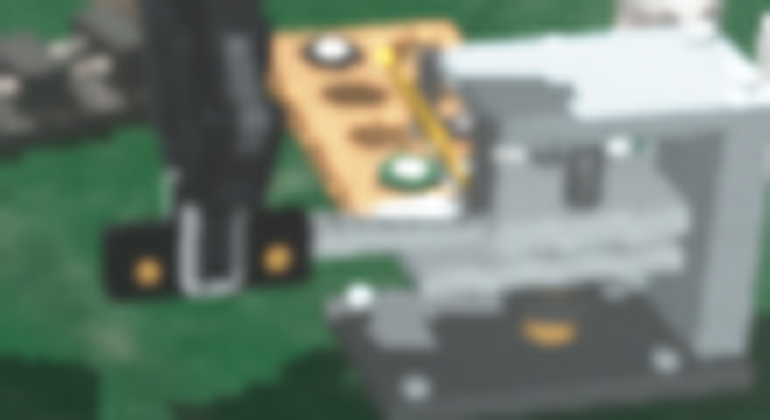

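View pics/a9.png

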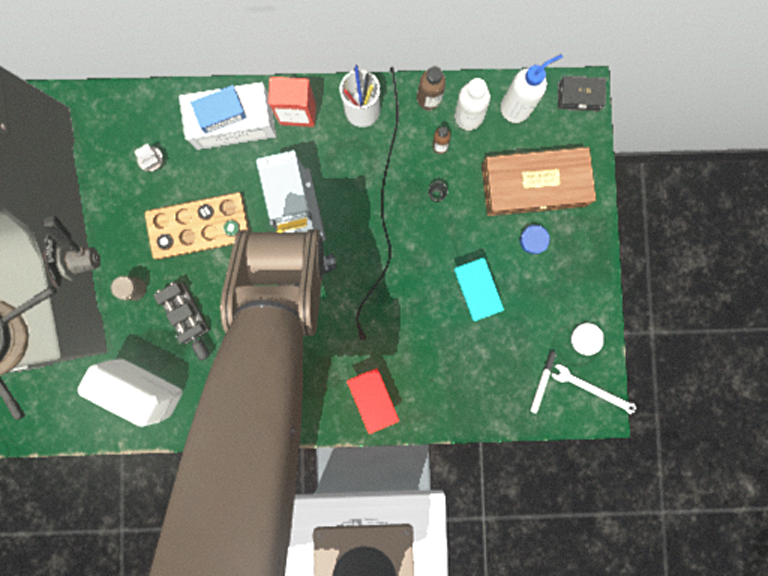

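drive_tool([
  [[-0.03,0,0],[0,0,0]],
])

```text
time: 14.0
eef_pos: [0.5801, 0.0902, 0.0641]
tcp_rot: [-0.071, 0.704, 0.072, 0.703]
contact_force: [2.9, 0.1, -5.0]
opening: 0.183
```

```bash
python3 m.py
```

```text
[13.298   1.1348 59.6462]
t 14.0 p [0.5801 0.0902 0.0641] F [ 2.9301  0.071  -5.0047] op 0.18271964726088416 q [-0.0188  0.3052  1.91    0.0008  0.9269 -1.7927]
tool axes world x,y,z: [[-0.001, 0.001, -1.0], [-0.201, 0.98, 0.001], [0.98, 0.201, -0.0]]
shift units [0. 0. 0.] rows 0.0
turn deg [ 0.1096 -0.0235 -0.0441] 0.014020712702946116
[-0.0781 -0.178  -0.0696]
```

drive_tool([
  [[0.02,0,0],[0,0,0]],
  [[-0.01,0,0.13],[0,-0.2,0]],
  [[-0.01,0,0],[0,-0.3,0]],
  [[0,0,0],[0,0,0]],
])

```text
time: 14.4
eef_pos: [0.5815, 0.0906, 0.0637]
tcp_rot: [-0.072, 0.706, 0.072, 0.701]
contact_force: [-1.9, -0.2, -1.5]
opening: 0.184
```

```bash
python3 m.py
```

```text
[14.7343  1.4451 58.1671]
t 14.4 p [0.5815 0.0906 0.0637] F [-1.9002 -0.2215 -1.5189] op 0.1844146022432252 q [-0.0177  0.3119  1.9023  0.      0.935  -1.792 ]
tool axes world x,y,z: [[-0.008, 0.0, -1.0], [-0.202, 0.979, 0.002], [0.979, 0.202, -0.007]]
shift units [0. 0. 0.] rows 0.0
turn deg [ 0.1615 -0.4263 -0.0955] 0.05421708814533481
[-0.0443 -0.106   0.0139]
```

drive_tool([
  [[0,0,0],[0,-0.4,-0.1]],
  [[0.01,0,0.02],[0,0,0]],
  [[0.005,0,0.02],[0,-0.1,0]],
])

```text
time: 14.7
eef_pos: [0.5815, 0.0906, 0.0632]
tcp_rot: [-0.072, 0.705, 0.072, 0.701]
contact_force: [-7.6, -2.3, 6.7]
opening: 0.183
```

```bash
python3 m.py; python3 m.py
python3 - <<'E'
from h import *
s=shot('side');s=shot('side');s=shot('side');t=shot('top')
cv2.imwrite('pics/b10.png',cv2.resize(s['img'][140:200,240:350,::-1],None,fx=7,fy=7,interpolation=cv2.INTER_CUBIC))
print(tip()); plan(pose()[0],down(SA))
E
```

```text
[14.7406  1.5255 57.9498]
t 14.7 p [0.5815 0.0906 0.0632] F [-7.5582 -2.3394  6.6886] op 0.18338458829023427 q [-0.0172  0.3118  1.9035 -0.0015  0.9318 -1.7912]
tool axes world x,y,z: [[-0.006, -0.001, -1.0], [-0.203, 0.979, 0.0], [0.979, 0.203, -0.006]]
shift units [0. 0. 0.] rows 0.0
turn deg [ 0.1922 -0.3265 -0.0028] 0.04410643910483378
[-0.2344  0.7109 -0.0665]
[14.7406  1.5255 57.9498]
t 14.7 p [0.5815 0.0906 0.0632] F [-7.5582 -2.3394  6.6886] op 0.18338458829023427 q [-0.0172  0.3118  1.9035 -0.0015  0.9318 -1.7912]
tool axes world x,y,z: [[-0.006, -0.001, -1.0], [-0.203, 0.979, 0.0], [0.979, 0.203, -0.006]]
shift units [0. 0. 0.] rows 0.0
turn deg [ 0.1922 -0.3265 -0.0028] 0.04410643910483378
[-0.2344  0.7109 -0.0665]
[14.7533  1.5199 58.0233]
t 14.9 p [0.5815 0.0906 0.0632] F [-7.9088 -1.9325  6.7746] op 0.18315240185533846 q [-0.0172  0.3116  1.9037 -0.0014  0.9316 -1.7912]
tool axes world x,y,z: [[-0.005, -0.001, -1.0], [-0.203, 0.979, 0.0], [0.979, 0.203, -0.005]]
shift units [0. 0. 0.] rows 0.0
turn deg [ 0.1891 -0.3119 -0.003 ] 0.04246317179124741
```

View pics/b10.png

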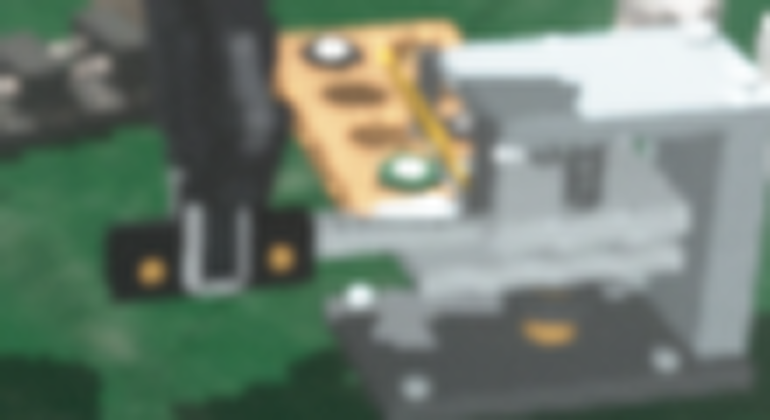

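```bash
python3 m.py; python3 -c "
from plant import ctrl
print(ctrl.sign_off())"
```

```text
[14.7533  1.5199 58.0233]
t 14.9 p [0.5815 0.0906 0.0632] F [-7.9088 -1.9325  6.7746] op 0.18315240185533846 q [-0.0172  0.3116  1.9037 -0.0014  0.9316 -1.7912]
tool axes world x,y,z: [[-0.005, -0.001, -1.0], [-0.203, 0.979, 0.0], [0.979, 0.203, -0.005]]
shift units [0. 0. 0.] rows 0.0
turn deg [ 0.1891 -0.3119 -0.003 ] 0.04246317179124741
[-0.2353  0.7265 -0.1312]
the job is handed in; nothing more can be done
None
```

I gripped the gauge by its handle and levered the yellow flap up with the blade. It stayed up by itself, by eye about 50° or more above level. I then landed the blade on the sill, slid it in between the plates, and handed the job in at 14.9 s with the gauge still held.

**Last checks:**
- **Position:** by arm kinematics the tip is about 45 mm inside the mouth, about 1.5 mm off centre. The hand is within about 0.3° of straight and level.
- **Hold:** the last two readings agreed, with a steady push of about 8 N forward and about 8 N down onto the plates.
- **Upper plate contact:** nudging the hand up 0.8 mm shifted the vertical force by about 7.6 N, so the upper plate was pressing on the blade. I then went about 1.5 mm deeper.
- **Upper plate lift:** about 0.5 mm, estimated from how far the blade went in after first touching. I could not see it in the pictures.
- **Other things:** the last full top view showed the loupe and blue tin where they started. The arm hid the red sample, but nothing passed near it.

**Disagreements:**
- The tip height worked out from the arm reads about 1 mm below the lower plate's surface. I put this down to give or a slight turn of the gauge in the grip.
- One forward push briefly reached about 22 N forward and 15 N vertical. I eased it off straight away, and it stayed below the limits.

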